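# Hang the rinsed pail and slide rack inside the drying cupboard's door

### The arm

A 6-joint arm with a two-finger parallel gripper is mounted at the origin on the work surface. World frame = base frame: x ahead of the robot, y to its left, z up, the work surface at z = 0. Lengths are in m, angles in degrees, forces in N, time in s.
With the tool pointing down it reaches from about 0.375 to 0.9 m from the base axis. Payload 3.1 kg.
Tool frame: the origin (TCP) lies between the finger pads; the fingertips stand 22 mm ahead of it and the grasp point (between the pads) lies 3 mm ahead of it (bot.tip_extent is the distance from the TCP to the fingertips, in m); y points along the fingers, z is the direction in which the jaws open and shut, and the axes are right-handed (so a half turn about y gives the same grasp; the last joint's range is limited). The gripper opens to 87 mm and grips with 3 to 60 N. Pads are 19 mm wide; open, the fingers measure 117 mm over their backs; the gripper's body (75 mm by 190 mm) begins 51 mm behind the grasp point.
Start: joints at [64.028, 30.224, 82.088, -0, 67.689, -10.227], TCP at [0.17, 0.602, 0.245] pointing down, gripper open.
Joint ranges: [-176.69, 176.69], [-43.24, 126.21], [12.49, 139.97], [-82, 262], [0, 151.66], [-163.58, 163.58]. Speed limits (degrees/s): [159.86, 159.86, 180, 180, 180, 180].

### API

Orientations are given as a 3x3 rotation matrix whose columns are the frame's x, y, z axes.
In Python, from rig import bot, eyes, models gives the robot as it stands. The module is installed in compiled form; this text tells all that it offers.
- The arm moves only by the tool arm_command, never from a script. Its arguments are lists of equal length, an entry for each row: "translation": the shift along the tool's x, y, z each as a share of 0.08 m, from -1 to 1, a list of three; "rotation": the turn, a rotation vector about the tool's x, y, z each as a share of 60 degrees, from -1 to 1, a list of three; "grip": the closure, from -1 (fully open) to 1 (shut), so that 0 is half open. In form: {"translation": [[x, y, z], ...], "rotation": [[rx, ry, rz], ...], "grip": [grip, ...]}. A call has 1 to 5 rows; each row is the pose to reach, as a shift and turn from the pose commanded when the call began, along the tool's axes at that moment; what a row does not reach only later rows make up. A row lasts 1/10 s, in which the tool goes at most 50 mm and 8.59 degrees, less where a joint would pass 70% of its speed; a pose out of reach is approached as far as the arm can. A call with a number of a shift or a turn outside -1 to 1 is refused whole. A call with a gripper value outside its range is refused whole. The fingers move at their own pace and stop on an object; the grip force is fixed at half the most. Time passes only in rows, so rows that repeat a pose let the fingers close. It gives the time, the measured TCP pose, the force and the opening at its end, in the units of the state.
- bot.read_state(): the state, without advancing time (a new reading comes with each control period).
- eyes.capture(name): name is "side" or "top"; returns a dict with "image" (480x640x3 uint8, blue, green, red), "mtx" (3x3 intrinsics, pixels), "rvec" (rotation vector, rad) and "tvec" (3), from world to camera coordinates, as OpenCV has them. Camera axes: x right, y down, z forward; pixel columns grow to the right and rows downward; lengths in m; the calibration is good to about 2 mm. A picture is of the moment at which its call begins. There is no depth.
- bot.hand_in(): hands the job in, once; it reports no verdict.
Trained networks look in the newest picture that a camera, given by its name, has taken for a name from the list of things; names that differ only in an ending like _2 or _b are one class to them, and where a whole thing is asked for, a point or a joint stands for the part that bears it (a point fixed in the world has none). Each returns a list of dicts, best first, with "conf" (0 to 1); they miss things now and then, are a little off and sometimes report something else, mostly with a low value. They report only what shows in the picture. A call takes as long as a camera call. They do not tell look-alikes from the thing itself.
- models.recognise(camera, thing): "extent" ([left, top, right, bottom] as shares, 0 to 1, of the picture: columns of its width, rows of its height, round what is visible of it).
- models.spot_point(camera, thing): "point" ([column, row] as shares, 0 to 1, of the picture: columns of its width, rows of its height: a listed point, or the origin of a listed thing).
The state is a dict: "time_s": time; "joint_positions": joint angles; "qvel": joint speeds; "tau": joint torques, N m; "position": TCP position; "tcp_rot": TCP orientation; "force": force on the tool from outside, world axes, zero at the start; "moment": the same for the moment, N m; "opening": opening from 0.0 (shut) to 1.0 (fully open).
Only numpy, scipy, OpenCV 4.12 (cv2) and the standard library are available. Lean on these libraries where they do the work, as an engineer would, in place of code of your own. Each camera call takes 0.05 s, during which the arm holds its last target. There are 200 camera calls.

### The job

Swing the door of the small drying cupboard wide open (square to the cupboard or further), then hang the steel pail and the steel slide rack, each by its own handle, on the two hooks on the inside of the door, one on each hook, in either order. Leave the door open and both hanging still, and do not tip them over or shove or knock over any of the glassware, the beaker or the bottle standing about.

Things in the scene. Friction and masses are not known exactly. Their poses are not given: they have to be found in the camera images.
- door (a joint): Angle of the white cupboard's door about the upright hinge at its right (-y) front edge: 0 shut, grows as the free (+y) edge swings out to -x; stop at 1.9 rad. It stays where it is left (slight friction). White panel 270 wide x 240 high x 15 thick, lower edge 10 above the bench. Opens counterclockwise from above. Starts nearly shut.
- hinge (a point): Point on the door's hinge line, 246 above the bench. The closed-topped cupboard behind it is fixed, 290 wide, 170 deep, 260 high. Axes turn with the door: z up, +y from the hinge along the door to its free edge, +x from the outer face (x=0) through the door (inner face at x=15) out of its inner face.
- handle_top (a point): Upper end of the door's handle: an upright round steel bar, 12 diameter, 127 long, standing 45 off the outer face (axis to face), 235 from the hinge and 246 above the bench. The top 41 of the bar is free above its upper standoff, so it can be pinched from above; the bar may turn between the fingers. Axes as hinge.
- hook_inner (a point): Steel wire hook (wire 8 diameter) on the inner face of the door, 85 from the hinge. Origin: the seat, on top of the wire in the middle of the low, level part, 65 out from the inner face and 185 above the bench. Axes as hinge: +x points outward along the hook to its upturned tip, whose top is 22 above the seat and whose end is 32 beyond it; behind the seat the wire slopes up 20 to the door.
- hook_outer (a point): Same hook, 195 from the hinge (110 from hook_inner, towards the door's free edge). Origin and axes the same.
- pail: Open round steel pail, 80 diameter, 60 high, with a fixed upright handle on top: two posts 6 square at y=-36 and +36 and a level grip bar 78 long (along y), 10 thick (x), 26 tall, from 122 to 148 above the underside. The window between rim and grip bar, 66 wide and 62 high, goes over a hook along x, either way round. Origin: centre of the underside, z up. About 0.26 kg.
- pail_eye (a point): Centre of the underside of the pail's grip bar (122 above the pail's underside), which rests on the hook. Axes as the pail.
- rack: Rectangular steel slide rack with a row of glass slides, 64 (x) x 84 (y), slides up to 54 high, with the same handle as the pail: grip bar 78 long along y, 10 thick, 26 tall, from 122 to 148 above the underside, window 66 wide, 68 high. Origin: centre of the underside, z up. About 0.28 kg.
- rack_eye (a point): Centre of the underside of the rack's grip bar (122 above the rack's underside), which rests on the hook. Axes as the rack.
- beaker: Bystander: open steel beaker without a handle, 72 diameter, 85 high. Origin: centre of the underside.
- dishes: Bystander: stack of culture dishes, 90 diameter, 50 high. Origin: centre of the underside.
- flask: Bystander: glass conical flask, 84 diameter, 120 high. Origin: centre of the underside.
- bottle: Bystander: brown bottle with white cap, 68 diameter, 170 high. Origin: centre of the underside.
Things that resemble listed ones, but are neither listed nor needed, are in the scene too. What is shaped like the pail but red is not meant. What is shaped like the rack but red is not meant.

How it is judged:
By the outcome, as a careful person would: the job done as asked, in the order asked, and still so for the second after the job is handed in, with the robot touching nothing.
It also fails if it takes over 69 s, if anything falls off the work surface, if the arm or the gripper's body presses on something with over 40 N, if the wrist force passes 120 N, or if a joint passes its speed limit or range.

## Working session

There is one attempt and no reset: what is moved stays moved. The work goes in short steps, Python scripts to look and compute and a tool call to move; the robot and the scene stay as the last step left them, time stands still between calls to the robot, and variables do not carry over. Pictures are saved under pics/ and viewed, about 8 in all and at most 12, crops included, and the job is handed in when it is done.

Besides the shell and the picture viewer there is one more tool, called after "Call:" as name(argument=value, ...) on one line, values as JSON. arm_command: Moves the arm, as the interface text tells. Shift numbers are shares of 0.08 m and turn numbers shares of 60 degrees, none past 1 either way. Its arguments: {"type":"object","properties":{"translation":{"type":"array"},"rotation":{"type":"array"},"grip":{"type":"array"}},"required":["translation","rotation","grip"]}

```bash
mkdir -p pics
cat > h.py <<'E'
import numpy as np, cv2
from rig import bot, eyes, models
def cap(n,save=None):
    c=eyes.capture(n)
    if save: cv2.imwrite('pics/'+save,c['image'])
    return c
def ray(c,p):
    R=cv2.Rodrigues(np.array(c['rvec'],float))[0]; t=np.array(c['tvec'],float).ravel()
    u=cv2.undistortPoints(np.array([[p]],float),np.array(c['mtx'],float),None)[0,0]
    return -R.T@t, R.T@np.array([u[0],u[1],1.])
def at_z(c,p,z):
    o,d=ray(c,p); return o+d*(z-o[2])/d[2]
def tri(c1,p1,c2,p2):
    o1,d1=ray(c1,p1);o2,d2=ray(c2,p2)
    s=np.linalg.lstsq(np.c_[d1,-d2],o2-o1,rcond=None)[0]
    a=o1+s[0]*d1;b=o2+s[1]*d2
    return (a+b)/2,np.linalg.norm(a-b)
def proj(c,P):
    return cv2.projectPoints(np.array(P,float).reshape(-1,3),np.array(c['rvec'],float),np.array(c['tvec'],float),np.array(c['mtx'],float),None)[0][:,0]
def px(p): return np.array(p)*[640,480]
E
python3 - <<'E'
from h import *
np.set_printoptions(precision=3,suppress=True)
cs={n:cap(n,n+'0.png') for n in('side','top')}
a=np.hstack([cs['side']['image'],cs['top']['image']])
for n in cs: print(n,ray(cs[n],(320,240)))
for t in ['hinge','handle_top','pail_eye','rack_eye','pail','rack','hook_inner','hook_outer','beaker','dishes','flask','bottle']:
    for n in cs:
        print(t,n,[(round(r['conf'],2),px(r['point']).round(0).tolist()) for r in models.spot_point(n,t)[:3]])
s=bot.read_state();print(s['time_s'],s['position'],np.array(s['tcp_rot']))
E
```

```text
side (array([0.367, 0.777, 0.86 ]), array([ 0.173, -0.757, -0.63 ]))
top (array([ 0.301, -0.08 ,  1.715]), array([ 0.151,  0.019, -0.988]))
hinge side [(0.97, [307.0, 159.0])]
hinge top [(0.82, [408.0, 195.0])]
handle_top side [(0.96, [324.0, 210.0])]
handle_top top [(0.66, [332.0, 231.0])]
pail_eye side [(0.79, [386.0, 457.0]), (0.65, [306.0, 413.0]), (0.22, [303.0, 445.0])]
pail_eye top [(0.65, [163.0, 299.0]), (0.56, [182.0, 250.0])]
rack_eye side [(0.8, [322.0, 322.0])]
rack_eye top [(0.72, [280.0, 309.0]), (0.62, [250.0, 251.0])]
pail side [(0.73, [305.0, 442.0])]
pail top [(0.69, [197.0, 257.0]), (0.67, [255.0, 256.0]), (0.64, [174.0, 306.0])]
rack side [(0.95, [399.0, 337.0]), (0.8, [321.0, 357.0])]
rack top [(0.8, [256.0, 257.0]), (0.68, [282.0, 306.0])]
hook_inner side [(0.91, [278.0, 198.0]), (0.69, [306.0, 159.0])]
hook_inner top []
hook_outer side [(0.69, [271.0, 217.0])]
hook_outer top [(0.74, [337.0, 187.0])]
beaker side [(0.75, [243.0, 367.0])]
beaker top [(0.72, [240.0, 204.0])]
dishes side [(0.7, [388.0, 393.0])]
dishes top [(0.62, [239.0, 303.0])]
flask side [(0.56, [221.0, 424.0]), (0.54, [275.0, 194.0])]
flask top [(0.7, [198.0, 206.0])]
bottle side [(0.68, [383.0, 202.0])]
bottle top [(0.85, [461.0, 280.0])]
1.3 [0.17  0.602 0.245] [[ 0.962 -0.     0.271]
 [-0.271 -0.     0.962]
 [-0.    -1.    -0.   ]]
```

View pics/side0.png

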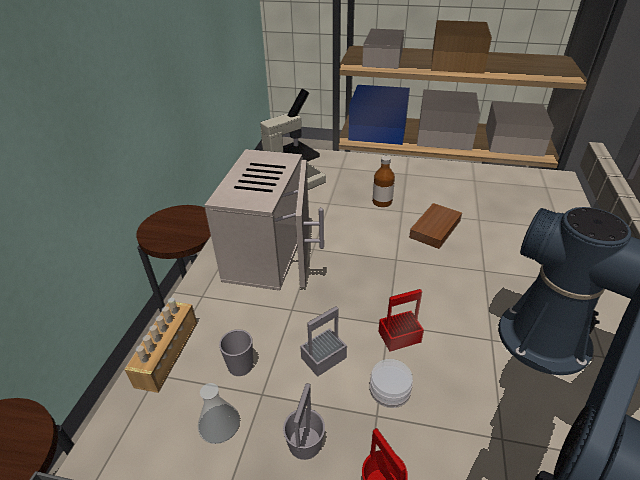

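View pics/top0.png

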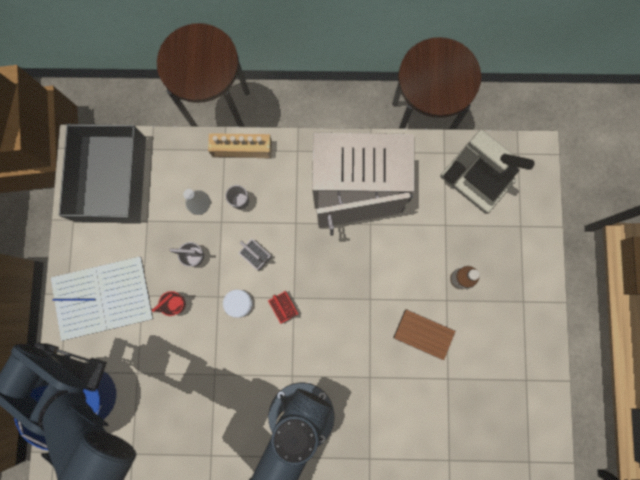

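The side view shows the steel rack at (324,345), the steel pail at (304,430), and their red look-alikes at (400,325) and (383,460). In the top view the steel rack is at (256,254), the steel pail at (192,254), and the red ones at (282,306) and (172,303). The grey ones fit the description because the red ones are excluded. I'll confirm this in one enlarged crop.

Run:
```python
from h import *
np.set_printoptions(precision=3,suppress=True)
S=cap('side');T=cap('top')
P=lambda a,b:tri(S,a,T,b)
print('hinge',P((307,159),(408,195)),at_z(T,(408,195),.246),at_z(S,(307,159),.246))
print('handle',P((324,210),(332,231)),at_z(T,(332,231),.246),at_z(S,(324,210),.246))
print('paileye',P((306,413),(182,250)),at_z(S,(306,413),.122))
print('rackeye',P((322,322),(250,251)),at_z(S,(322,322),.122))
for n,s,t in [('pail',(305,442),(197,257)),('rack',(321,357),(256,257)),('beaker',(243,367),(240,204)),('dishes',(388,393),(239,303)),('flask',(221,424),(198,206)),('bottle',(383,202),(461,280))]:
    print(n,at_z(S,s,0),at_z(T,t,0))
a=cv2.resize(S['image'][295:465,270:410],None,fx=3.5,fy=3.5,interpolation=cv2.INTER_CUBIC)
b=cv2.resize(T['image'][235:275,170:275],None,fx=3,fy=3,interpolation=cv2.INTER_CUBIC)
b2=cv2.resize(T['image'][180:245,310:415],None,fx=3,fy=3,interpolation=cv2.INTER_CUBIC)
o=np.zeros((600,800,3),np.uint8);o[:a.shape[0],:490]=a[:600];o[:120,485:]=b;o[130:325,485:]=b2
cv2.imwrite('pics/crop1.png',o)
```

```text
hinge (array([ 0.652, -0.302,  0.252]), np.float64(0.012306696510608246)) [ 0.66  -0.302  0.246] [ 0.648 -0.311  0.246]
handle (array([ 0.553, -0.087,  0.238]), np.float64(0.0008297105490922225)) [ 0.552 -0.086  0.246] [ 0.55  -0.075  0.246]
paileye (array([0.5  , 0.372, 0.122]), np.float64(0.01518109670936665)) [0.492 0.372 0.122]
rackeye (array([0.507, 0.163, 0.124]), np.float64(0.00044372234773362495)) [0.507 0.162 0.122]
pail [0.5   0.365 0.   ] [0.5   0.356 0.   ]
rack [ 0.511  0.163 -0.   ] [0.504 0.161 0.   ]
beaker [0.679 0.224 0.   ] [0.681 0.221 0.   ]
dishes [0.35  0.226 0.   ] [0.352 0.211 0.   ]
flask [0.677 0.363 0.   ] [0.672 0.361 0.   ]
bottle [ 0.435 -0.501  0.   ] [ 0.439 -0.51   0.   ]
```

View pics/crop1.png

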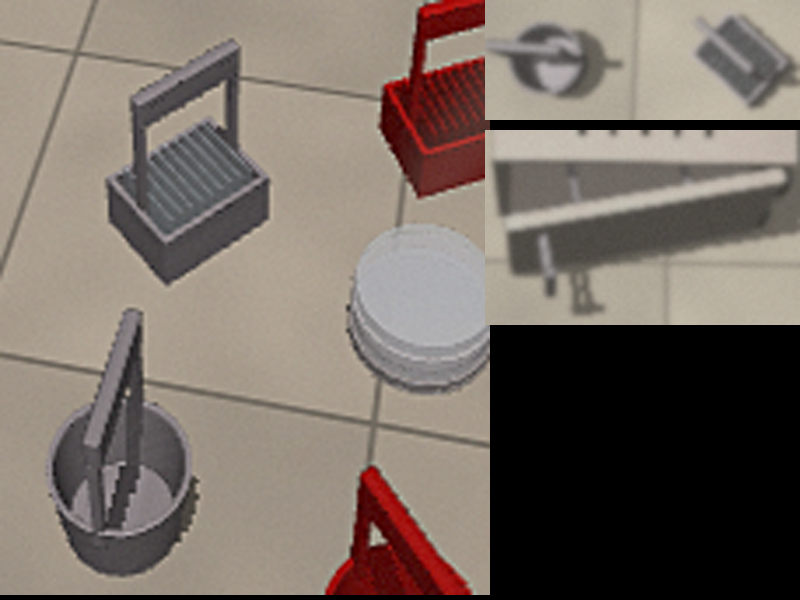

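The crop confirms that the two grey items, pail at side (305,430) and rack at side (322,345), are the steel ones. Next I'll fit the door pose and the handle-bar yaws.

```bash
cat >> h.py <<'E'
from scipy.optimize import least_squares
def door_pts(h,th,L):
    c,s=np.cos(th),np.sin(th); L=np.array(L,float).reshape(-1,3)
    return np.c_[h[0]+c*L[:,0]-s*L[:,1], h[1]+s*L[:,0]+c*L[:,1], L[:,2]]
LOC={'hinge':(0,0,.246),'handle_top':(-.045,.235,.246),'hook_inner':(.08,.085,.185),'hook_outer':(.08,.195,.185),'corner':(0,.27,.25)}
def fit_door(obs,x0,h=None):
    "obs: (cam,locname,px,w)"
    def f(x):
        hh=h if h is not None else x[:2]; th=x[-1]
        return np.concatenate([(proj(c,door_pts(hh,th,LOC[n]))[0]-p)*w for c,n,p,w in obs])
    return least_squares(f,x0,loss='soft_l1',f_scale=2)
E
python3 - <<'E'
from h import *
np.set_printoptions(precision=3,suppress=True)
S=cap('side');T=cap('top')
obs=[(S,'hinge',(307,159),1),(T,'hinge',(408,195),1),(S,'handle_top',(324,210),1),(T,'handle_top',(332,231),1),(T,'corner',(317.7,212.7),1)]
r=fit_door(obs,[.65,-.3,.2]);print(r.x,np.degrees(r.x[2]));print(r.fun.reshape(-1,2))
print(door_pts(r.x[:2],r.x[2],[LOC[k] for k in LOC]))
for k in LOC: print(k,proj(S,door_pts(r.x[:2],r.x[2],LOC[k])),proj(T,door_pts(r.x[:2],r.x[2],LOC[k])))
for n,a,b in [('rack',(308.5,323),(337.5,307.7)),('pail',(297.5,420),(307.7,384.4))]:
    A=at_z(S,a,.148);B=at_z(S,b,.148);d=A-B
    print(n,A,B,(A+B)/2,np.linalg.norm(d),np.degrees(np.arctan2(d[1],d[0])))
E
```

```text
[ 0.652 -0.305  0.226] 12.949350093964709
[[-1.661  0.88 ]
 [ 1.062  2.793]
 [-1.062 -2.858]
 [-0.117 -1.056]
 [-1.188  4.261]]
[[ 0.652 -0.305  0.246]
 [ 0.555 -0.086  0.246]
 [ 0.711 -0.204  0.185]
 [ 0.686 -0.097  0.185]
 [ 0.591 -0.042  0.25 ]]
hinge [[305.339 159.88 ]] [[409.062 197.793]]
handle_top [[322.938 207.142]] [[331.883 229.944]]
hook_inner [[276.831 195.204]] [[372.068 182.761]]
hook_outer [[274.23  218.821]] [[336.08  190.295]]
corner [[304.037 214.683]] [[316.512 216.961]]
rack [0.529 0.191 0.148] [0.478 0.138 0.148] [0.503 0.165 0.148] 0.07381668355487572 46.077686003970285
pail [0.499 0.402 0.148] [0.497 0.332 0.148] [0.498 0.367 0.148] 0.06999219530316002 89.02153894653345
```

Call:
arm_command(translation=[[0.3, -0.6, -0.3], [0.7, -0.6, -0.7], [1, -0.6, -1]], rotation=[[0, 0, 0], [0, 0, 0], [0, 0, 0]], grip=[-1, -1, -1])

```text
time_s: 1.8
position: [0.226, 0.5021, 0.2944]
tcp_rot: [[0.963, 0.003, 0.271], [-0.271, 0.002, 0.963], [0.002, -1.0, 0.003]]
force: [0.8, 0.1, -1.0]
opening: 0.998
```

Call:
arm_command(translation=[[0.33, 0, -0.33], [0.67, 0, -0.67], [1, 0, -1]], rotation=[[0, 0, 0], [0, 0, 0], [0, 0, 0]], grip=[-1, -1, -1])

```text
time_s: 2.1
position: [0.2807, 0.4028, 0.2928]
tcp_rot: [[0.963, 0.001, 0.271], [-0.271, 0.0, 0.963], [0.0, -1.0, 0.0]]
force: [0.2, -0.2, 0.3]
opening: 0.997
```

Call:
arm_command(translation=[[0.33, 0, -0.33], [0.67, 0, -0.67], [1, 0, -1]], rotation=[[0, 0, 0], [0, 0, 0], [0, 0, 0]], grip=[-1, -1, -1])

```text
time_s: 2.4
position: [0.336, 0.3041, 0.2928]
tcp_rot: [[0.963, 0.001, 0.271], [-0.271, 0.0, 0.963], [0.001, -1.0, 0.0]]
force: [0.6, 0.9, -0.1]
opening: 1.0
```

Call:
arm_command(translation=[[0.33, 0, -0.33], [0.67, 0, -0.67], [1, 0, -1]], rotation=[[0, 0, 0], [0, 0, 0], [0, 0, 0]], grip=[-1, -1, -1])

```text
time_s: 2.7
position: [0.3914, 0.2053, 0.2929]
tcp_rot: [[0.962, 0.001, 0.271], [-0.271, 0.0, 0.962], [0.001, -1.0, 0.0]]
force: [0.6, 0.7, 0.8]
opening: 1.001
```

Call:
arm_command(translation=[[0.33, 0, -0.33], [0.67, 0, -0.67], [1, 0, -1]], rotation=[[0, 0, 0], [0, 0, 0], [0, 0, 0]], grip=[-1, -1, -1])

```text
time_s: 3.0
position: [0.4467, 0.1065, 0.2928]
tcp_rot: [[0.962, 0.001, 0.272], [-0.272, 0.0, 0.962], [0.001, -1.0, 0.0]]
force: [0.9, 0.8, -0.4]
opening: 1.0
```

Call:
arm_command(translation=[[0.33, 0, -0.33], [0.67, 0, -0.67], [1, 0, -1]], rotation=[[0, 0, 0], [0, 0, 0], [0, 0, 0]], grip=[-1, -1, -1])

```text
time_s: 3.3
position: [0.502, 0.0077, 0.2927]
tcp_rot: [[0.962, 0.001, 0.272], [-0.272, -0.0, 0.962], [0.001, -1.0, 0.0]]
force: [0.4, -0.2, -0.5]
opening: 1.002
```

Call:
arm_command(translation=[[0.33, 0, -0.33], [0.67, 0, -0.67], [0.95, 0, -0.97], [0.95, 0, -0.97]], rotation=[[0, 0, 0], [0, 0, 0], [0, 0, 0], [0, 0, 0]], grip=[-1, -1, -1, -1])

```text
time_s: 3.7
position: [0.5558, -0.0901, 0.2926]
tcp_rot: [[0.961, 0.003, 0.275], [-0.275, -0.002, 0.961], [0.003, -1.0, -0.001]]
force: [-1.2, -0.1, 0.4]
opening: 0.997
```

Call:
arm_command(translation=[[0, 0.2, 0], [0, 0.4, 0], [0, 0.6, 0], [0, 0.75, 0], [0, 0.75, 0]], rotation=[[0, 0, 0], [0, 0, 0], [0, 0, 0], [0, 0, 0], [0, 0, 0]], grip=[-1, -1, -1, -1, -1])

```text
time_s: 4.2
position: [0.552, -0.0851, 0.2309]
tcp_rot: [[0.963, -0.004, 0.271], [-0.271, 0.002, 0.963], [-0.004, -1.0, 0.0]]
force: [-0.6, 0.3, 0.3]
opening: 1.0
```

Run:
```python
from h import *
S=cap('side')
s=bot.read_state();print(s['position'],s['force'])
c=S['image'][130:300,240:410]
cv2.imwrite('pics/grasp1.png',cv2.resize(c,None,fx=3.5,fy=3.5,interpolation=cv2.INTER_CUBIC))
```

```text
[ 0.55278987 -0.08540844  0.23200598] [-0.42722148  0.11452656  0.31957585]
```

View pics/grasp1.png

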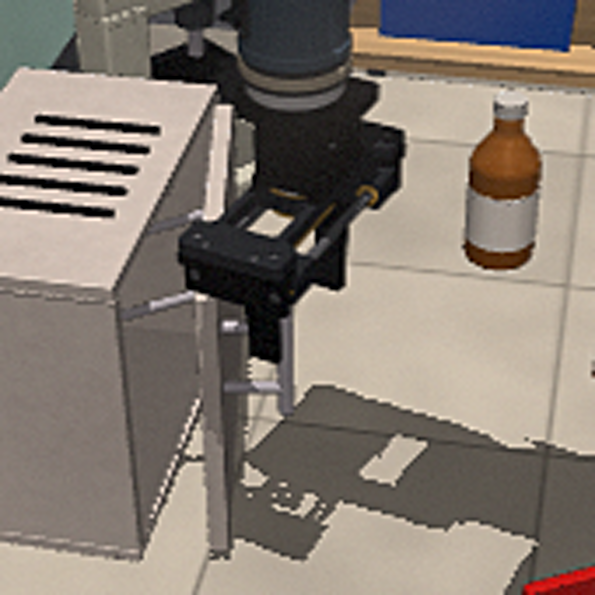

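The near finger and the bar line up roughly in the side crop, with the bar's lower end at side pixel (322,247). I'll check the bar's x position numerically from that lower end.

Run:
```python
from h import *
S=cap('side')
print(at_z(S,(322,246.5),.119), at_z(S,(321.8,212),.225), proj(S,[[.5528,-.0854,.119],[.5528,-.0854,.2],[.5528,-.0854,.23]]))
```

```text
[ 0.55988517 -0.08914122  0.119     ] [ 0.56010647 -0.09466491  0.225     ] [[324.37850181 247.74328752]
 [324.05200031 222.69674524]
 [323.92329363 212.82341466]]
```

Call:
arm_command(translation=[[0.04, 0, 0], [0.07, 0, 0], [0.07, 0, 0], [0.07, 0, 0], [0.07, 0, 0]], rotation=[[0, 0, 0], [0, 0, 0], [0, 0, 0], [0, 0, 0], [0, 0, 0]], grip=[-1, 1, 1, 1, 1])

```text
time_s: 4.8
position: [0.5588, -0.0875, 0.2327]
tcp_rot: [[0.962, 0.0, 0.271], [-0.271, -0.0, 0.962], [0.0, -1.0, -0.0]]
force: [-0.3, 0.2, 0.3]
opening: 0.724
```

Call:
arm_command(translation=[[0, 0, 0], [0, 0, 0]], rotation=[[0, 0, 0], [0, 0, 0]], grip=[1, 1])

```text
time_s: 5.0
position: [0.5587, -0.0875, 0.2325]
tcp_rot: [[0.962, -0.0, 0.271], [-0.271, 0.0, 0.962], [-0.0, -1.0, -0.0]]
force: [0.6, 0.6, -0.8]
opening: 0.538
```

Closing takes more time.

Call:
arm_command(translation=[[0, 0, 0], [0, 0, 0], [0, 0, 0], [0, 0, 0], [0, 0, 0]], rotation=[[0, 0, 0], [0, 0, 0], [0, 0, 0], [0, 0, 0], [0, 0, 0]], grip=[1, 1, 1, 1, 1])

```text
time_s: 5.5
position: [0.5581, -0.0863, 0.2325]
tcp_rot: [[0.962, -0.002, 0.272], [-0.272, 0.003, 0.962], [-0.002, -1.0, 0.002]]
force: [-0.6, 3.5, 2.2]
opening: 0.127
```

Run:
```python
from h import *
s=bot.read_state();print(s['position'],s['force'],s['opening'])
p=np.array(s['position'][:2])
h0=np.array([.652,-.304]); R=np.array(s['tcp_rot'])
v=p-h0; r=np.hypot(*v); print('r',r,np.degrees(np.arctan2(v[1],v[0]))-100.84)
# waypoints in tool axes, hinge shifted so radius .2393
h=p-v/r*.2393; print(h)
pr=p; a0=np.arctan2(v[1],v[0])
for d in range(5,95,5):
    q=h+.2393*np.array([np.cos(a0+np.radians(d)),np.sin(a0+np.radians(d))])
    w=np.r_[q-p,0]; print(d,q.round(3),(R.T@w/.08).round(2))
```

```text
[ 0.55814812 -0.08625669  0.23247871] [-0.58257179  3.50990404  2.20424183] 0.12747847768446466
r 0.23710825808708363 12.477043788591303
[ 0.65286753 -0.30601274]
5 [ 0.539 -0.095] [-0.2   0.   -0.17]
10 [ 0.521 -0.106] [-0.37  0.   -0.36]
15 [ 0.504 -0.118] [-0.54 -0.   -0.57]
20 [ 0.489 -0.132] [-0.68 -0.   -0.78]
25 [ 0.474 -0.147] [-0.8  -0.   -1.01]
30 [ 0.461 -0.163] [-0.91 -0.   -1.25]
35 [ 0.449 -0.18 ] [-0.99 -0.   -1.5 ]
40 [ 0.439 -0.199] [-1.05 -0.   -1.76]
45 [ 0.43  -0.218] [-1.09 -0.   -2.01]
50 [ 0.424 -0.237] [-1.11 -0.   -2.27]
55 [ 0.419 -0.258] [-1.1  -0.   -2.53]
60 [ 0.415 -0.278] [-1.07 -0.   -2.79]
65 [ 0.414 -0.299] [-1.02 -0.   -3.05]
70 [ 0.414 -0.32 ] [-0.94 -0.01 -3.3 ]
75 [ 0.416 -0.341] [-0.85 -0.01 -3.54]
80 [ 0.42  -0.361] [-0.73 -0.01 -3.78]
85 [ 0.426 -0.381] [-0.59 -0.01 -4.  ]
90 [ 0.433 -0.401] [-0.44 -0.01 -4.21]
```

Call:
arm_command(translation=[[-0.1, 0, -0.08], [-0.2, 0, -0.17], [-0.37, 0, -0.36], [-0.54, 0, -0.57], [-0.68, 0, -0.78]], rotation=[[0, 0, 0], [0, 0, 0], [0, 0, 0], [0, 0, 0], [0, 0, 0]], grip=[1, 1, 1, 1, 1])

```text
time_s: 6.0
position: [0.4862, -0.1301, 0.2325]
tcp_rot: [[0.963, -0.006, 0.27], [-0.27, 0.006, 0.963], [-0.007, -1.0, 0.004]]
force: [-3.1, 6.3, 6.1]
opening: 0.131
```

Call:
arm_command(translation=[[-0.12, 0, -0.23], [-0.23, 0, -0.47], [-0.31, 0, -0.72], [-0.37, 0, -0.98]], rotation=[[0, 0, 0], [0, 0, 0], [0, 0, 0], [0, 0, 0]], grip=[1, 1, 1, 1])

```text
time_s: 6.4
position: [0.4357, -0.1981, 0.2325]
tcp_rot: [[0.963, -0.007, 0.27], [-0.27, 0.005, 0.963], [-0.008, -1.0, 0.003]]
force: [-4.5, 4.6, 4.7]
opening: 0.129
```

Run:
```python
from h import *
S=cap('side');T=cap('top')
s=bot.read_state();print(s['position'],s['force'],s['opening'])
for t in ['hinge','hook_inner','hook_outer','handle_top']:
    for n in ('side','top'):
        print(t,n,[(round(r['conf'],2),px(r['point']).round(1).tolist()) for r in models.spot_point(n,t)[:2]])
```

```text
[ 0.43501559 -0.20013525  0.23249162] [-7.21263064  2.80798427  8.64260733] 0.12812448329949175
hinge side [(0.62, [307.4, 158.5])]
hinge top [(0.73, [409.0, 196.7])]
hook_inner side [(0.84, [301.8, 204.1]), (0.35, [330.3, 219.6])]
hook_inner top [(0.64, [367.6, 204.3])]
hook_outer side [(0.57, [331.1, 220.3])]
hook_outer top [(0.62, [345.0, 237.3])]
handle_top side [(0.63, [378.3, 188.2])]
handle_top top []
```

Call:
arm_command(translation=[[-0.04, 0, -0.25], [-0.06, 0, -0.51], [-0.05, 0, -0.77], [-0.03, 0, -0.98]], rotation=[[0, 0, 0], [0, 0, 0], [0, 0, 0], [0, 0, 0]], grip=[1, 1, 1, 1])

```text
time_s: 7.3
position: [0.4132, -0.2746, 0.2325]
tcp_rot: [[0.963, -0.006, 0.27], [-0.27, 0.002, 0.963], [-0.006, -1.0, 0.001]]
force: [-0.5, 1.7, 3.6]
opening: 0.127
```

Call:
arm_command(translation=[[0.06, 0, -0.31], [0.14, 0, -0.56], [0.23, 0, -0.8], [0.33, 0, -0.99]], rotation=[[0, 0, 0], [0, 0, 0], [0, 0, 0], [0, 0, 0]], grip=[1, 1, 1, 1])

```text
time_s: 7.7
position: [0.4182, -0.3593, 0.2325]
tcp_rot: [[0.963, -0.004, 0.271], [-0.271, 0.0, 0.963], [-0.004, -1.0, -0.001]]
force: [-1.3, 2.1, 2.4]
opening: 0.129
```

Call:
arm_command(translation=[[0.08, 0, -0.14], [0.16, 0, -0.27], [0.25, 0, -0.4], [0.25, 0, -0.4], [0.25, 0, -0.4]], rotation=[[0, 0, 0], [0, 0, 0], [0, 0, 0], [0, 0, 0], [0, 0, 0]], grip=[1, 1, 1, 1, 0.3])

```text
time_s: 8.2
position: [0.4312, -0.3954, 0.2325]
tcp_rot: [[0.962, 0.002, 0.272], [-0.272, -0.001, 0.962], [0.002, -1.0, -0.001]]
force: [1.2, 0.3, -0.2]
opening: 0.165
```

Call:
arm_command(translation=[[0, 0, 0], [0, 0, 0], [0, 0, 0]], rotation=[[0, 0, 0], [0, 0, 0], [0, 0, 0]], grip=[0.3, 0.3, 0.3])

```text
time_s: 8.5
position: [0.4312, -0.3942, 0.2326]
tcp_rot: [[0.963, 0.001, 0.271], [-0.271, 0.0, 0.963], [0.001, -1.0, 0.0]]
force: [-0.3, -0.2, -0.3]
opening: 0.331
```

Call:
arm_command(translation=[[0, -0.25, 0], [0, -0.6, 0], [0, -1, 0]], rotation=[[0, 0, 0], [0, 0, 0], [0, 0, 0]], grip=[0.3, 0.3, 0.3])

```text
time_s: 8.8
position: [0.4306, -0.3938, 0.3125]
tcp_rot: [[0.963, -0.001, 0.271], [-0.271, 0.002, 0.963], [-0.001, -1.0, 0.002]]
force: [1.1, 0.8, 0.2]
opening: 0.347
```

Call:
arm_command(translation=[[-0.08, 0, 0.48], [-0.16, 0, 0.96]], rotation=[[0, 0, 0], [0, 0, 0]], grip=[-1, -1])

```text
time_s: 9.0
position: [0.4399, -0.3174, 0.3139]
tcp_rot: [[0.962, 0.003, 0.273], [-0.273, -0.002, 0.962], [0.004, -1.0, -0.001]]
force: [0.7, 0.3, -0.3]
opening: 0.451
```

Call:
arm_command(translation=[[-0.08, 0, 0.48], [-0.16, 0, 0.96]], rotation=[[0, 0, 0], [0, 0, 0]], grip=[-1, -1])

```text
time_s: 9.2
position: [0.4479, -0.2382, 0.3128]
tcp_rot: [[0.962, 0.001, 0.272], [-0.272, 0.0, 0.962], [0.001, -1.0, 0.0]]
force: [0.4, -0.1, 1.0]
opening: 0.629
```

Call:
arm_command(translation=[[-0.08, 0, 0.48], [-0.16, 0, 0.96]], rotation=[[0, 0, 0], [0, 0, 0]], grip=[-1, -1])

```text
time_s: 9.4
position: [0.4563, -0.1606, 0.3128]
tcp_rot: [[0.962, 0.001, 0.272], [-0.272, 0.0, 0.962], [0.001, -1.0, 0.0]]
force: [-0.5, -1.7, -0.3]
opening: 0.807
```

Call:
arm_command(translation=[[-0.08, 0, 0.48], [-0.16, 0, 0.96]], rotation=[[0, 0, 0], [0, 0, 0]], grip=[-1, -1])

```text
time_s: 9.6
position: [0.4648, -0.0832, 0.3128]
tcp_rot: [[0.962, 0.001, 0.271], [-0.271, 0.0, 0.962], [0.001, -1.0, 0.001]]
force: [0.6, -0.5, -0.1]
opening: 0.963
```

Call:
arm_command(translation=[[-0.08, 0, 0.48], [-0.16, 0, 0.96]], rotation=[[0, 0, 0], [0, 0, 0]], grip=[-1, -1])

```text
time_s: 9.8
position: [0.4733, -0.0057, 0.3128]
tcp_rot: [[0.962, 0.001, 0.271], [-0.271, 0.0, 0.962], [0.001, -1.0, 0.001]]
force: [1.4, -0.2, -0.0]
opening: 0.995
```

Call:
arm_command(translation=[[-0.08, 0, 0.48], [-0.16, 0, 0.96]], rotation=[[0, 0, 0], [0, 0, 0]], grip=[-1, -1])

```text
time_s: 10.0
position: [0.4817, 0.0717, 0.3128]
tcp_rot: [[0.963, 0.001, 0.271], [-0.271, 0.0, 0.963], [0.001, -1.0, 0.001]]
force: [1.1, 0.1, -0.6]
opening: 1.0
```

Call:
arm_command(translation=[[-0.08, 0.1, 0.48], [-0.16, 0.2, 0.96], [-0.16, 0.5, 0.96], [-0.16, 0.7, 0.96]], rotation=[[0, -0.13, 0], [0, -0.26, 0], [0, -0.4, 0], [0, -0.53, 0]], grip=[-1, -1, -1, -1])

```text
time_s: 10.4
position: [0.4897, 0.149, 0.2557]
tcp_rot: [[0.958, 0.0, -0.285], [0.285, 0.001, 0.958], [0.0, -1.0, 0.0]]
force: [-0.9, 0.6, -0.7]
opening: 1.001
```

Call:
arm_command(translation=[[0, 0.15, 0], [0, 0.3, 0], [0, 0.5, 0], [0, 0.5, 0], [0, 0.5, 0]], rotation=[[0, -0.13, 0], [0, -0.26, 0], [0, -0.4, 0], [0, -0.5, 0], [0, -0.5, 0]], grip=[-1, -1, -1, -1, -1])

```text
time_s: 10.9
position: [0.49, 0.1474, 0.2161]
tcp_rot: [[0.694, -0.001, -0.72], [0.72, 0.0, 0.694], [-0.0, -1.0, 0.001]]
force: [0.5, 0.0, 0.6]
opening: 0.999
```

Run:
```python
from h import *
np.set_printoptions(precision=4,suppress=True)
S=cap('side','s2.png');T=cap('top','t2.png')
s=bot.read_state();print(s['time_s'],s['position'],np.array(s['tcp_rot']),s['opening'],s['joint_positions'])
for t in ['hinge','hook_inner','hook_outer','handle_top','rack_eye']:
    for n in ('side','top'):
        print(t,n,[(round(r['conf'],2),px(r['point']).round(1).tolist()) for r in models.spot_point(n,t)[:3]])
o=np.zeros((600,800,3),np.uint8)
a=cv2.resize(S['image'][280:400,250:410],None,fx=2.5,fy=2.5,interpolation=cv2.INTER_CUBIC)
b=cv2.resize(S['image'][130:290,240:400],None,fx=2.5,fy=2.5,interpolation=cv2.INTER_CUBIC)
d=cv2.resize(T['image'][170:290,300:430],None,fx=2.5,fy=2.5,interpolation=cv2.INTER_CUBIC)
o[:300,:400]=a;o[:400,400:]=b;o[300:,:325]=d
cv2.imwrite('pics/c2.png',o)
```

```text
11.0 [0.4905 0.1473 0.2168] [[ 0.6955  0.0008 -0.7185]
 [ 0.7185  0.0003  0.6955]
 [ 0.0008 -1.     -0.0004]] 0.9975537510590945 [   4.1931   23.7634   99.8998    0.0173   56.2896 -131.7498]
hinge side []
hinge top [(0.85, [410.1, 196.6])]
hook_inner side [(0.71, [303.2, 409.0])]
hook_inner top []
hook_outer side [(0.96, [376.6, 194.8])]
hook_outer top [(0.86, [392.4, 272.0])]
handle_top side [(0.63, [238.9, 363.9])]
handle_top top [(0.57, [441.3, 276.5])]
rack_eye side [(0.95, [400.8, 300.3]), (0.9, [324.6, 321.5])]
rack_eye top [(0.95, [281.2, 308.2]), (0.63, [252.4, 250.6])]
```

View pics/c2.png

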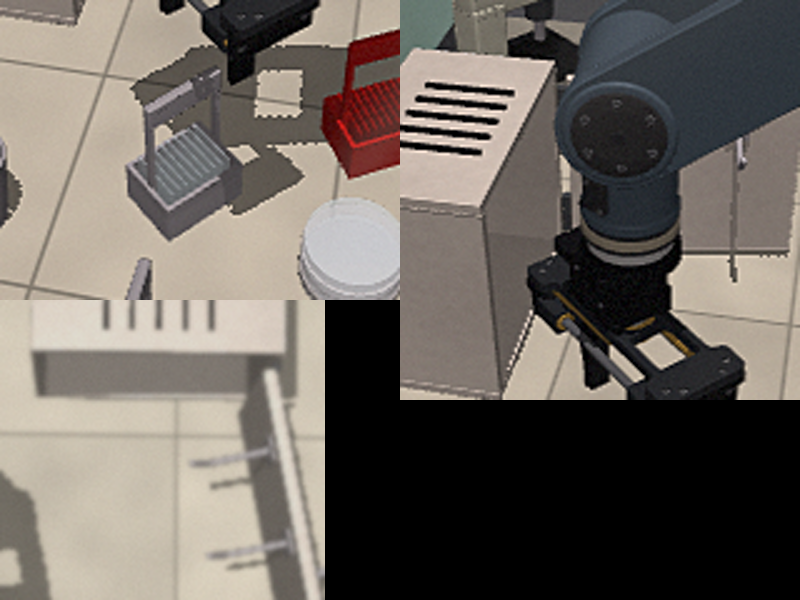

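The side crop shows the steel rack's bar from (308,321) to (337,309), with the gripper above its near half. The top crop shows the door open past square, with hook tips at (377,235) and (383,272). Next I grasp the rack.

Call:
arm_command(translation=[[0, 0.3, 0], [0, 0.6, 0], [0, 0.87, 0], [0, 0.87, 0], [0, 0.87, 0]], rotation=[[0, 0, 0], [0, 0, 0], [0, 0, 0], [0, 0, 0], [0, 0, 0]], grip=[-1, -1, -1, -1, 1])

```text
time_s: 12.0
position: [0.4903, 0.147, 0.147]
tcp_rot: [[0.694, -0.001, -0.72], [0.72, -0.0, 0.694], [-0.0, -1.0, 0.0]]
force: [-0.3, -0.0, 0.0]
opening: 0.965
```

Call:
arm_command(translation=[[0, 0, 0], [0, 0, 0], [0, 0, 0], [0, 0, 0], [0, 0, 0]], rotation=[[0, 0, 0], [0, 0, 0], [0, 0, 0], [0, 0, 0], [0, 0, 0]], grip=[1, 1, 1, 1, 1])

```text
time_s: 12.5
position: [0.4904, 0.1471, 0.1473]
tcp_rot: [[0.694, 0.001, -0.72], [0.72, 0.0, 0.694], [0.0, -1.0, -0.0]]
force: [-0.1, 1.0, -0.1]
opening: 0.542
```

Call:
arm_command(translation=[[0, 0, 0], [0, 0, 0], [0, 0, 0], [0, 0, 0], [0, 0, 0]], rotation=[[0, 0, 0], [0, 0, 0], [0, 0, 0], [0, 0, 0], [0, 0, 0]], grip=[1, 1, 1, 1, 1])

```text
time_s: 13.0
position: [0.4903, 0.147, 0.1469]
tcp_rot: [[0.694, -0.0, -0.72], [0.72, -0.0, 0.694], [-0.0, -1.0, -0.0]]
force: [-0.0, 0.4, -2.4]
opening: 0.112
```

Run:
```python
from h import *
np.set_printoptions(precision=4,suppress=True)
S=cap('side');T=cap('top')
s=bot.read_state();print(s['time_s'],s['position'],s['opening'],s['force'])
LOC['ti']=(.112,.085,.203);LOC['to']=(.112,.195,.203)
obs=[(T,'hinge',(410,196.6),1),(S,'hook_outer',(376.6,194.8),1),(T,'hook_outer',(392.4,272),1),(T,'handle_top',(441.3,276.5),1),(T,'ti',(377.2,235.2),1),(T,'to',(383.2,272),1)]
r=fit_door(obs,[.65,-.3,1.75]);print(r.x,np.degrees(r.x[2]));print(r.fun.reshape(-1,2))
def f(x):
    e=np.concatenate([(proj(c,door_pts(x[:2],x[2],LOC[n]))[0]-p) for c,n,p,w in obs])
    k=(door_pts(x[:2],x[2],LOC['handle_top'])[0,:2]-[.431,-.394])/.002
    return np.r_[e,k]
r=least_squares(f,[.65,-.3,1.75],loss='soft_l1',f_scale=2);print(r.x,np.degrees(r.x[2]));print(r.fun.reshape(-1,2))
print(door_pts(r.x[:2],r.x[2],[LOC[k] for k in LOC]))
```

```text
13.1 [0.4897 0.147  0.1465] 0.11212139250417442 [-0.3337 -0.768  -2.289 ]
[ 0.6517 -0.3095  1.7482] 100.16517989483275
[[ 0.6167  1.2183]
 [-1.3775 -1.6547]
 [ 0.1707 -0.5332]
 [ 0.5536 -0.1141]
 [-1.4381  0.2776]
 [-0.8179  0.6653]]
[ 0.6524 -0.3084  1.752 ] 100.38147960034091
[[ 0.2469  0.9657]
 [-1.5899 -1.6225]
 [ 0.0773 -0.725 ]
 [ 0.474  -0.4896]
 [-1.6641  0.1508]
 [-0.9044  0.5124]
 [-0.8055 -0.5236]]
[[ 0.6524 -0.3084  0.246 ]
 [ 0.4294 -0.395   0.246 ]
 [ 0.5544 -0.2451  0.185 ]
 [ 0.4462 -0.2649  0.185 ]
 [ 0.3869 -0.3571  0.25  ]
 [ 0.5486 -0.2136  0.203 ]
 [ 0.4404 -0.2334  0.203 ]]
```

The rack is gripped (opening 0.112, about 10 mm) and the door is at 100°. I lift it, turn it, and bring it in front of the inner hook.

Call:
arm_command(translation=[[0, -0.1, 0], [0, -0.3, 0], [0, -0.5, 0], [0, -0.75, 0], [0, -1, 0]], rotation=[[0, 0, 0], [0, 0.14, 0], [0, 0.28, 0], [0, 0.42, 0], [0, 0.56, 0]], grip=[1, 1, 1, 1, 1])

```text
time_s: 13.6
position: [0.4896, 0.1471, 0.2277]
tcp_rot: [[0.978, -0.001, -0.21], [0.21, 0.0, 0.978], [-0.001, -1.0, 0.0]]
force: [0.6, -1.0, -2.5]
opening: 0.115
```

Call:
arm_command(translation=[[-0.02, -0.1, -0.15], [-0.05, -0.2, -0.4], [-0.09, -0.26, -0.68], [-0.128, -0.26, -0.954]], rotation=[[0, 0, 0], [0, 0, 0], [0, 0, 0], [0, 0, 0]], grip=[1, 1, 1, 1])

```text
time_s: 14.0
position: [0.4967, 0.0689, 0.2482]
tcp_rot: [[0.976, 0.001, -0.22], [0.22, -0.001, 0.976], [0.0, -1.0, -0.001]]
force: [0.4, -0.5, -3.1]
opening: 0.111
```

Call:
arm_command(translation=[[-0.043, 0, -0.318], [-0.086, 0, -0.636], [-0.128, 0, -0.954]], rotation=[[0, 0, 0], [0, 0, 0], [0, 0, 0]], grip=[1, 1, 1])

```text
time_s: 14.3
position: [0.5024, -0.0081, 0.2473]
tcp_rot: [[0.976, -0.001, -0.219], [0.219, -0.0, 0.976], [-0.001, -1.0, 0.0]]
force: [0.8, 0.0, -2.2]
opening: 0.115
```

Call:
arm_command(translation=[[-0.043, 0, -0.318], [-0.086, 0, -0.636], [-0.128, 0, -0.954]], rotation=[[0, 0, 0], [0, 0, 0], [0, 0, 0]], grip=[1, 1, 1])

```text
time_s: 14.6
position: [0.5088, -0.0848, 0.2472]
tcp_rot: [[0.976, -0.002, -0.219], [0.219, 0.0, 0.976], [-0.002, -1.0, 0.001]]
force: [-0.1, 0.1, -2.5]
opening: 0.112
```

Call:
arm_command(translation=[[-0.043, 0, -0.3], [-0.086, 0, -0.58], [-0.115, 0, -0.8], [-0.128, 0, -0.954], [-0.128, 0, -0.954]], rotation=[[0, 0.034, 0], [0, 0.034, 0], [0, 0.034, 0], [0, 0.034, 0], [0, 0.034, 0]], grip=[1, 1, 1, 1, 1])

```text
time_s: 15.1
position: [0.5164, -0.1616, 0.2476]
tcp_rot: [[0.984, 0.0, -0.18], [0.18, -0.001, 0.984], [0.0, -1.0, -0.001]]
force: [0.4, -0.5, -1.7]
opening: 0.113
```

Run:
```python
from h import *
np.set_printoptions(precision=4,suppress=True)
S=cap('side','s3.png');T=cap('top','t3.png')
s=bot.read_state();print(s['time_s'],s['position'],np.array(s['tcp_rot']),s['opening'],s['force'])
for t in ['hook_inner','hook_outer','rack_eye','handle_top']:
    for n in ('side','top'):
        print(t,n,[(round(r['conf'],2),px(r['point']).round(1).tolist()) for r in models.spot_point(n,t)[:3]])
R=np.array(s['tcp_rot']);e=np.array(s['position'])+R@[.022,.025,0]
LOC['ti']=(.112,.085,.203);LOC['to']=(.112,.195,.203);
print('eye',e,proj(S,e),proj(T,e))
for k in ['hook_inner','hook_outer','ti','to']: 
    w=door_pts([.6524,-.3084],1.752,LOC[k]);print(k,proj(S,w),proj(T,w))
o=np.zeros((600,800,3),np.uint8)
a=cv2.resize(S['image'][150:320,270:430],None,fx=3.5,fy=3.5,interpolation=cv2.INTER_CUBIC)
d=cv2.resize(T['image'][190:300,340:420],None,fx=2.9,fy=2.9,interpolation=cv2.INTER_CUBIC)
o[:595,:560]=a;o[:319,560:792]=d
cv2.imwrite('pics/c3.png',o)
```

```text
15.2 [ 0.5157 -0.1594  0.2475] [[ 0.9835 -0.001  -0.1811]
 [ 0.1811  0.0012  0.9835]
 [-0.0008 -1.      0.0014]] 0.11599204587619912 [-0.1393  0.5386 -2.6855]
hook_inner side [(0.74, [305.5, 445.7]), (0.6, [334.7, 195.8])]
hook_inner top [(0.81, [385.7, 232.7]), (0.68, [351.0, 243.5])]
hook_outer side [(0.56, [376.8, 192.3])]
hook_outer top [(0.71, [391.6, 269.3])]
rack_eye side [(0.8, [337.1, 201.1]), (0.55, [402.4, 300.2])]
rack_eye top [(0.67, [279.3, 310.9]), (0.64, [358.4, 240.1]), (0.47, [391.5, 270.9])]
handle_top side [(0.64, [388.5, 153.1])]
handle_top top [(0.86, [439.6, 278.8]), (0.52, [357.4, 239.2])]
eye [ 0.5373 -0.1554  0.2224] [[335.4345 200.2515]] [[355.8387 237.8527]]
hook_inner [[335.2208 193.0455]] [[385.6843 234.5736]]
hook_outer [[375.0208 193.1853]] [[392.4656 271.2862]]
ti [[335.2179 193.9218]] [[375.5237 235.3621]]
to [[376.2254 194.068 ]] [[382.2838 272.5239]]
```

View pics/c3.png

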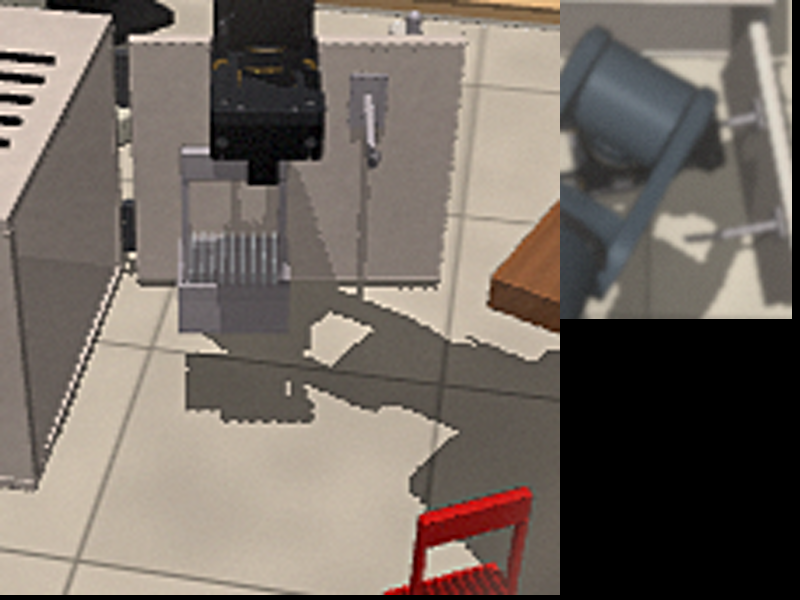

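The rack is square in front of the inner hook, with the window around it: eye at side (337,201), hook at (335,196). I insert it slowly.

Call:
arm_command(translation=[[0, 0, -0.18], [0, 0, -0.36], [0, 0, -0.54], [0, 0, -0.72], [0, 0, -0.9]], rotation=[[0, 0, 0], [0, 0, 0], [0, 0, 0], [0, 0, 0], [0, 0, 0]], grip=[1, 1, 1, 1, 1])

```text
time_s: 16.1
position: [0.5293, -0.2326, 0.2476]
tcp_rot: [[0.984, 0.0, -0.18], [0.18, -0.0, 0.984], [0.0, -1.0, -0.0]]
force: [-1.0, 1.4, -3.0]
opening: 0.113
```

Call:
arm_command(translation=[[0, 0, -0.12], [0, 0, -0.225], [0, 0.1, -0.225], [0, 0.2, -0.225], [0, 0.3, -0.225]], rotation=[[0, 0, 0], [0, 0, 0], [0, 0, 0], [0, 0, 0], [0, 0, 0]], grip=[1, 1, 1, 1, 1])

```text
time_s: 16.6
position: [0.5318, -0.2474, 0.2226]
tcp_rot: [[0.983, -0.001, -0.181], [0.181, 0.001, 0.983], [-0.001, -1.0, 0.002]]
force: [0.2, -0.2, -1.7]
opening: 0.108
```

Run:
```python
from h import *
np.set_printoptions(precision=4,suppress=True)
S=cap('side','s4.png');T=cap('top','t4.png')
s=bot.read_state();print(s['time_s'],s['position'],s['opening'],s['force'],s['moment'])
for t in ['hook_outer','rack_eye','handle_top','hinge']:
    for n in ('side','top'):
        print(t,n,[(round(r['conf'],2),px(r['point']).round(1).tolist()) for r in models.spot_point(n,t)[:3]])
```

```text
16.7 [ 0.5312 -0.2469  0.2218] 0.11066181815469936 [-0.0886  0.176  -2.1036] [0.0927 0.1262 0.0105]
hook_outer side [(0.59, [377.8, 194.0])]
hook_outer top [(0.79, [389.4, 272.2]), (0.18, [196.7, 256.6])]
rack_eye side [(0.8, [336.6, 188.7]), (0.79, [402.7, 300.5])]
rack_eye top [(0.52, [384.7, 234.5])]
handle_top side [(0.78, [389.5, 153.2])]
handle_top top [(0.66, [443.8, 279.0])]
hinge side [(0.84, [306.1, 157.9])]
hinge top [(0.66, [412.0, 192.5]), (0.61, [241.4, 203.7])]
```

Call:
arm_command(translation=[[0, 0.06, 0], [0, 0.11, 0], [0, 0.15, 0], [0, 0.18, 0], [0, 0.18, 0]], rotation=[[0, 0, 0], [0, 0, 0], [0, 0, 0], [0, 0, 0], [0, 0, 0]], grip=[1, 1, 1, 1, 1])

```text
time_s: 17.6
position: [0.5325, -0.2488, 0.2094]
tcp_rot: [[0.984, 0.0, -0.181], [0.181, -0.001, 0.984], [0.0, -1.0, -0.001]]
force: [-0.4, -1.4, -1.8]
opening: 0.114
```

Call:
arm_command(translation=[[0, 0.015, 0], [0, 0.03, 0], [0, 0.03, 0]], rotation=[[0, 0, 0], [0, 0, 0], [0, 0, 0]], grip=[1, 1, 1])

```text
time_s: 17.9
position: [0.5327, -0.2488, 0.209]
tcp_rot: [[0.983, 0.002, -0.181], [0.181, -0.001, 0.983], [0.001, -1.0, -0.002]]
force: [-3.7, 1.6, 8.0]
opening: 0.117
```

Call:
arm_command(translation=[[0, 0.015, 0], [0, 0.03, 0], [0, 0.03, 0]], rotation=[[0, 0, 0], [0, 0, 0], [0, 0, 0]], grip=[1, 1, 1])

```text
time_s: 18.2
position: [0.5328, -0.2486, 0.2084]
tcp_rot: [[0.983, 0.002, -0.181], [0.181, -0.002, 0.983], [0.002, -1.0, -0.002]]
force: [-5.4, 1.9, 16.6]
opening: 0.112
```

Contact on the hook seat shows as +16 N at z≈0.209. I ease off, open halfway, and lift clear.

Call:
arm_command(translation=[[0, -0.03, 0], [0, -0.05, 0], [0, -0.05, 0], [0, -0.05, 0], [0, -0.05, 0]], rotation=[[0, 0, 0], [0, 0, 0], [0, 0, 0], [0, 0, 0], [0, 0, 0]], grip=[1, 1, 0, 0, 0])

```text
time_s: 18.7
position: [0.5324, -0.2483, 0.2082]
tcp_rot: [[0.984, -0.0, -0.181], [0.181, 0.0, 0.984], [-0.0, -1.0, 0.001]]
force: [1.0, 0.6, 0.4]
opening: 0.306
```

Call:
arm_command(translation=[[0, 0, 0], [0, 0, 0], [0, -0.1, 0], [0, -0.3, 0], [0, -0.6, 0]], rotation=[[0, 0, 0], [0, 0, 0], [0, 0, 0], [0, 0, 0], [0, 0, 0]], grip=[0, 0, 0, 0, 0])

```text
time_s: 19.2
position: [0.5317, -0.2479, 0.2563]
tcp_rot: [[0.984, -0.002, -0.181], [0.181, 0.002, 0.984], [-0.002, -1.0, 0.002]]
force: [-0.3, -0.1, -0.5]
opening: 0.489
```

Call:
arm_command(translation=[[0, -0.2, 0.1], [0, -0.5, 0.4], [0, -0.6, 0.8]], rotation=[[0, 0, 0], [0, 0, 0], [0, 0, 0]], grip=[-1, -1, -1])

```text
time_s: 19.5
position: [0.5222, -0.1867, 0.3076]
tcp_rot: [[0.984, 0.005, -0.179], [0.179, -0.003, 0.984], [0.005, -1.0, -0.004]]
force: [0.7, 0.5, -1.7]
opening: 0.69
```

Run:
```python
from h import *
np.set_printoptions(precision=4,suppress=True)
S=cap('side','s5.png');T=cap('top','t5.png')
s=bot.read_state();print(s['time_s'],s['position'],np.array(s['tcp_rot']),s['opening'],s['force'])
o=np.zeros((600,800,3),np.uint8)
a=cv2.resize(S['image'][150:320,270:430],None,fx=3.5,fy=3.5,interpolation=cv2.INTER_CUBIC)
d=cv2.resize(T['image'][190:300,340:420],None,fx=2.9,fy=2.9,interpolation=cv2.INTER_CUBIC)
o[:595,:560]=a;o[:319,560:792]=d
cv2.imwrite('pics/c5.png',o)
```

```text
19.6 [ 0.5204 -0.1824  0.3069] [[ 0.983   0.0021 -0.1834]
 [ 0.1834  0.0003  0.983 ]
 [ 0.0021 -1.     -0.0001]] 0.7784429954967365 [ 0.1552 -0.6677  0.087 ]
```

View pics/c5.png

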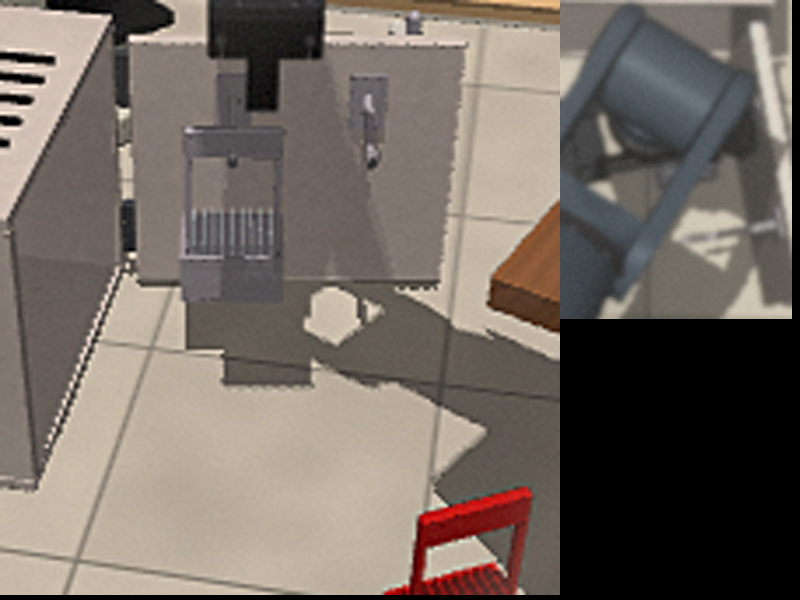

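The rack hangs level on the inner hook (side crop: bar at about (335,190), hook tip visible in its window). Next I go to the pail.

Call:
arm_command(translation=[[0.06, 0, 0.47], [0.132, 0, 0.94]], rotation=[[0, 0, 0], [0, 0, 0]], grip=[-1, -1])

```text
time_s: 19.8
position: [0.5177, -0.1097, 0.3049]
tcp_rot: [[0.984, 0.001, -0.179], [0.179, -0.001, 0.984], [0.001, -1.0, -0.001]]
force: [1.0, 0.2, -0.4]
opening: 0.944
```

Call:
arm_command(translation=[[0.06, 0, 0.47], [0.132, 0, 0.94]], rotation=[[0, 0, 0], [0, 0, 0]], grip=[-1, -1])

```text
time_s: 20.0
position: [0.5143, -0.0329, 0.3048]
tcp_rot: [[0.984, 0.0, -0.18], [0.18, -0.0, 0.984], [0.0, -1.0, -0.0]]
force: [0.2, -0.2, -0.6]
opening: 0.994
```

Call:
arm_command(translation=[[0.06, 0, 0.47], [0.132, 0, 0.94]], rotation=[[0, 0, 0], [0, 0, 0]], grip=[-1, -1])

```text
time_s: 20.2
position: [0.5112, 0.0432, 0.3048]
tcp_rot: [[0.984, 0.001, -0.18], [0.18, -0.0, 0.984], [0.0, -1.0, -0.0]]
force: [1.2, -0.4, 0.2]
opening: 0.996
```

Call:
arm_command(translation=[[0.06, 0, 0.47], [0.132, 0, 0.94]], rotation=[[0, 0, 0], [0, 0, 0]], grip=[-1, -1])

```text
time_s: 20.4
position: [0.508, 0.1192, 0.3048]
tcp_rot: [[0.984, 0.001, -0.181], [0.181, -0.0, 0.984], [0.001, -1.0, -0.0]]
force: [0.7, 0.1, 0.5]
opening: 1.002
```

Call:
arm_command(translation=[[0.06, 0, 0.47], [0.132, 0, 0.94]], rotation=[[0, 0, 0], [0, 0, 0]], grip=[-1, -1])

```text
time_s: 20.6
position: [0.5048, 0.1951, 0.3048]
tcp_rot: [[0.984, 0.0, -0.181], [0.181, -0.0, 0.984], [0.0, -1.0, -0.0]]
force: [0.5, -0.8, 0.4]
opening: 1.002
```

Call:
arm_command(translation=[[0.06, 0, 0.47], [0.132, 0, 0.94]], rotation=[[0, 0, 0], [0, 0, 0]], grip=[-1, -1])

```text
time_s: 20.8
position: [0.5017, 0.271, 0.3047]
tcp_rot: [[0.984, 0.0, -0.181], [0.181, -0.0, 0.984], [0.0, -1.0, -0.0]]
force: [0.6, 0.7, -0.4]
opening: 1.0
```

Call:
arm_command(translation=[[0.06, 0, 0.47], [0.132, 0, 0.94], [0.132, 0, 0.94], [0.132, 0, 0.94], [0.132, 0, 0.94]], rotation=[[0, 0.14, 0], [0, 0.28, 0], [0, 0.42, 0], [0, 0.56, 0], [0, 0.7, 0]], grip=[-1, -1, -1, -1, -1])

```text
time_s: 21.3
position: [0.4986, 0.3459, 0.3044]
tcp_rot: [[0.849, 0.0, 0.528], [-0.528, -0.0, 0.849], [0.0, -1.0, -0.0]]
force: [-0.3, -0.8, -0.5]
opening: 1.002
```

Call:
arm_command(translation=[[0, 0.2, 0], [0, 0.4, 0], [0, 0.6, 0], [0, 0.8, 0], [0, 1, 0]], rotation=[[0, 0.14, 0], [0, 0.28, 0], [0, 0.42, 0], [0, 0.56, 0], [0, 0.7, 0]], grip=[-1, -1, -1, -1, -1])

```text
time_s: 21.8
position: [0.4989, 0.3454, 0.224]
tcp_rot: [[0.277, 0.0, 0.961], [-0.961, -0.0, 0.277], [0.0, -1.0, 0.0]]
force: [-0.6, -0.3, 0.1]
opening: 1.003
```

Call:
arm_command(translation=[[0, 0.1, 0], [0, 0.1, 0], [0, 0.1, 0], [0, 0.1, 0]], rotation=[[0, 0.14, 0], [0, 0.29, 0], [0, 0.29, 0], [0, 0.29, 0]], grip=[-1, -1, -1, -1])

```text
time_s: 22.2
position: [0.4989, 0.3455, 0.2167]
tcp_rot: [[-0.014, 0.001, 1.0], [-1.0, 0.0, -0.014], [-0.0, -1.0, 0.001]]
force: [0.0, -0.9, -0.1]
opening: 1.005
```

Run:
```python
from h import *
np.set_printoptions(precision=4,suppress=True)
S=cap('side','s6.png');T=cap('top','t6.png')
s=bot.read_state();print(s['time_s'],s['position'],np.array(s['tcp_rot']),s['opening'],s['joint_positions'])
for t in ['pail_eye','pail']:
    for n in ('side','top'):
        print(t,n,[(round(r['conf'],2),px(r['point']).round(1).tolist()) for r in models.spot_point(n,t)[:3]])
o=np.zeros((600,800,3),np.uint8)
a=cv2.resize(S['image'][330:480,230:380],None,fx=4,fy=4,interpolation=cv2.INTER_CUBIC)
d=cv2.resize(S['image'][150:260,280:380],None,fx=2,fy=2,interpolation=cv2.INTER_CUBIC)
o[:600,:600]=a;o[:220,600:]=d
cv2.imwrite('pics/c6.png',o)
```

```text
22.3 [0.4987 0.3456 0.2169] [[-0.0152  0.0007  0.9999]
 [-0.9999  0.0002 -0.0152]
 [-0.0002 -1.      0.0007]] 0.9979367756047356 [24.1854 30.6192 86.454  -0.0069 62.8845 25.059 ]
pail_eye side [(0.88, [303.0, 412.9]), (0.8, [387.6, 456.3])]
pail_eye top [(0.68, [183.6, 250.0])]
pail side [(0.65, [305.6, 447.2]), (0.26, [300.2, 411.6])]
pail top [(0.87, [196.1, 256.7]), (0.5, [176.7, 305.8])]
```

View pics/c6.png

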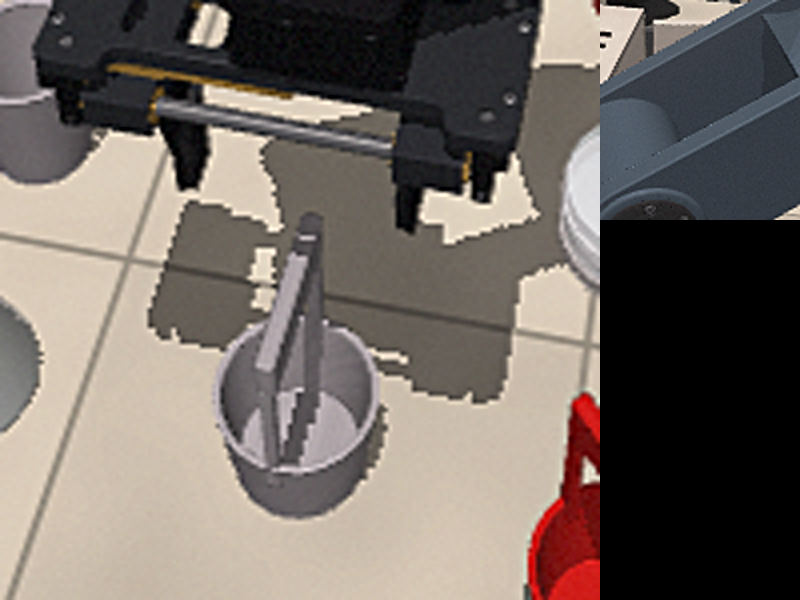

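The steel pail's bar runs from (297,420) to (308,385), between the open fingers. I descend and grip.

Call:
arm_command(translation=[[0, 0.3, 0], [0, 0.6, 0], [0, 0.87, 0], [0, 0.87, 0], [0, 0.87, 0]], rotation=[[0, 0, 0], [0, 0, 0], [0, 0, 0], [0, 0, 0], [0, 0, 0]], grip=[-1, -1, -1, -1, 1])

```text
time_s: 23.0
position: [0.4985, 0.3457, 0.1471]
tcp_rot: [[-0.017, -0.0, 1.0], [-1.0, -0.0, -0.017], [0.0, -1.0, -0.0]]
force: [0.4, 1.1, -0.5]
opening: 0.967
```

Call:
arm_command(translation=[[0, 0, 0], [0, 0, 0], [0, 0, 0], [0, 0, 0], [0, 0, 0]], rotation=[[0, 0, 0], [0, 0, 0], [0, 0, 0], [0, 0, 0], [0, 0, 0]], grip=[1, 1, 1, 1, 1])

```text
time_s: 23.5
position: [0.4985, 0.3457, 0.1473]
tcp_rot: [[-0.017, 0.001, 1.0], [-1.0, 0.0, -0.017], [-0.0, -1.0, 0.001]]
force: [-0.5, 0.0, -0.4]
opening: 0.539
```

Call:
arm_command(translation=[[0, 0, 0], [0, 0, 0], [0, 0, 0], [0, 0, 0], [0, 0, 0]], rotation=[[0, 0, 0], [0, 0, 0], [0, 0, 0], [0, 0, 0], [0, 0, 0]], grip=[1, 1, 1, 1, 1])

```text
time_s: 24.0
position: [0.4987, 0.3457, 0.147]
tcp_rot: [[-0.017, 0.001, 1.0], [-1.0, 0.0, -0.017], [-0.0, -1.0, 0.001]]
force: [-1.4, -0.1, -2.6]
opening: 0.113
```

Call:
arm_command(translation=[[0, 0, 0], [0, 0, 0]], rotation=[[0, 0, 0], [0, 0, 0]], grip=[1, 1])

```text
time_s: 24.2
position: [0.4982, 0.3455, 0.1467]
tcp_rot: [[-0.017, -0.0, 1.0], [-1.0, -0.0, -0.017], [0.0, -1.0, -0.0]]
force: [0.9, 0.1, -1.0]
opening: 0.112
```

Run:
```python
from h import *
S=cap('side');s=bot.read_state();print(s['position'],s['force'])
print([(round(r['conf'],2),px(r['point']).round(1).tolist(),at_z(S,px(r['point']),.122)) for r in models.spot_point('side','pail_eye')[:2]])
print([(px(r['point']).round(1).tolist(),at_z(S,px(r['point']),0)) for r in models.spot_point('side','pail')[:1]])
```

```text
[0.49824007 0.34553771 0.14674346] [ 0.9977112   0.51740357 -1.5327448 ]
[(0.75, [390.0, 458.7], array([0.3382449, 0.4229498, 0.122    ])), (0.59, [305.0, 409.9], array([0.49490104, 0.36672658, 0.122     ]))]
[([307.2, 446.8], array([0.49357167, 0.37351436, 0.        ]))]
```

The pail is gripped. I lift it, turn it, and carry it over everything to in front of the outer hook.

Call:
arm_command(translation=[[0, -0.1, 0], [0, -0.3, 0], [0, -0.5, 0], [0, -0.75, 0], [0, -1, 0]], rotation=[[0, 0, 0], [0, 0.14, 0], [0, 0.28, 0], [0, 0.42, 0], [0, 0.56, 0]], grip=[1, 1, 1, 1, 1])

```text
time_s: 24.85
position: [0.4976, 0.3454, 0.2276]
tcp_rot: [[-0.573, -0.002, 0.82], [-0.82, -0.001, -0.573], [0.001, -1.0, -0.001]]
force: [0.7, 0.7, -3.2]
opening: 0.115
```

Call:
arm_command(translation=[[0, -0.2, 0], [0, -0.4, 0], [0, -0.6, 0], [0, -0.8, 0], [0, -1, 0]], rotation=[[0, 0.14, 0], [0, 0.28, 0], [0, 0.42, 0], [0, 0.56, 0], [0, 0.7, 0]], grip=[1, 1, 1, 1, 1])

```text
time_s: 25.35
position: [0.4975, 0.3454, 0.3076]
tcp_rot: [[-0.974, -0.002, 0.226], [-0.226, -0.0, -0.974], [0.002, -1.0, 0.0]]
force: [1.1, 0.4, -3.1]
opening: 0.112
```

Call:
arm_command(translation=[[0.08, 0, 0.2], [0.2, 0, 0.5], [0.3755, 0, 0.876]], rotation=[[0, 0, 0], [0, 0, 0], [0, 0, 0]], grip=[1, 1, 1])

```text
time_s: 25.65
position: [0.4842, 0.2691, 0.306]
tcp_rot: [[-0.971, -0.002, 0.237], [-0.237, -0.001, -0.971], [0.002, -1.0, 0.001]]
force: [0.3, -1.0, -3.3]
opening: 0.117
```

Call:
arm_command(translation=[[0.125, 0, 0.292], [0.25, 0, 0.584], [0.3755, 0, 0.876]], rotation=[[0, 0, 0], [0, 0, 0], [0, 0, 0]], grip=[1, 1, 1])

```text
time_s: 25.95
position: [0.4705, 0.1931, 0.3059]
tcp_rot: [[-0.972, -0.003, 0.235], [-0.235, -0.001, -0.972], [0.003, -1.0, 0.0]]
force: [1.1, -1.1, -3.4]
opening: 0.111
```

Call:
arm_command(translation=[[0.125, 0, 0.292], [0.25, 0, 0.584], [0.3755, 0, 0.876]], rotation=[[0, 0, 0], [0, 0, 0], [0, 0, 0]], grip=[1, 1, 1])

```text
time_s: 26.25
position: [0.4574, 0.1183, 0.3061]
tcp_rot: [[-0.972, -0.003, 0.235], [-0.235, -0.001, -0.972], [0.003, -1.0, 0.0]]
force: [-0.2, -0.1, -3.4]
opening: 0.113
```

Call:
arm_command(translation=[[0.125, 0, 0.292], [0.25, 0, 0.584], [0.3755, 0, 0.876]], rotation=[[0, 0, 0], [0, 0, 0], [0, 0, 0]], grip=[1, 1, 1])

```text
time_s: 26.55
position: [0.4443, 0.0436, 0.3061]
tcp_rot: [[-0.972, -0.003, 0.236], [-0.236, -0.0, -0.972], [0.003, -1.0, -0.0]]
force: [0.1, -0.1, -3.5]
opening: 0.114
```

Call:
arm_command(translation=[[0.125, 0, 0.292], [0.25, 0, 0.584], [0.3755, 0, 0.876]], rotation=[[0, 0, 0], [0, 0, 0], [0, 0, 0]], grip=[1, 1, 1])

```text
time_s: 26.85
position: [0.4313, -0.0312, 0.3061]
tcp_rot: [[-0.972, -0.003, 0.235], [-0.235, 0.0, -0.972], [0.003, -1.0, -0.001]]
force: [0.5, -0.4, -4.5]
opening: 0.112
```

Call:
arm_command(translation=[[0.125, 0.16, 0.292], [0.25, 0.33, 0.584], [0.3755, 0.5, 0.876]], rotation=[[0, 0, 0], [0, 0, 0], [0, 0, 0]], grip=[1, 1, 1])

```text
time_s: 27.15
position: [0.4184, -0.1061, 0.266]
tcp_rot: [[-0.972, -0.002, 0.235], [-0.235, 0.0, -0.972], [0.002, -1.0, -0.001]]
force: [-0.6, -0.9, -3.6]
opening: 0.113
```

Call:
arm_command(translation=[[0.12, 0.1, 0.28], [0.24, 0.2, 0.56], [0.32, 0.24, 0.76], [0.3755, 0.24, 0.876], [0.3755, 0.24, 0.876]], rotation=[[0, 0.05, 0], [0, 0.05, 0], [0, 0.05, 0], [0, 0.05, 0], [0, 0.05, 0]], grip=[1, 1, 1, 1, 1])

```text
time_s: 27.65
position: [0.4066, -0.1812, 0.2475]
tcp_rot: [[-0.984, -0.001, 0.18], [-0.18, 0.0, -0.984], [0.001, -1.0, -0.0]]
force: [0.3, 0.4, -2.9]
opening: 0.111
```

Run:
```python
from h import *
np.set_printoptions(precision=4,suppress=True)
S=cap('side','s7.png');T=cap('top','t7.png')
s=bot.read_state();print(s['time_s'],s['position'],np.array(s['tcp_rot']),s['opening'],s['force'])
for t in ['hook_outer','pail_eye','handle_top','rack_eye']:
    for n in ('side','top'):
        print(t,n,[(round(r['conf'],2),px(r['point']).round(1).tolist()) for r in models.spot_point(n,t)[:3]])
R=np.array(s['tcp_rot']);e=np.array(s['position'])+R@[-.022,.025,0]
print('eye',e,proj(S,e),proj(T,e))
for k in ['hook_inner','hook_outer','handle_top']: 
    w=door_pts([.6524,-.3084],1.752,LOC[k]);print(k,proj(S,w),proj(T,w))
o=np.zeros((600,800,3),np.uint8)
a=cv2.resize(S['image'][150:320,290:450],None,fx=3.5,fy=3.5,interpolation=cv2.INTER_CUBIC)
d=cv2.resize(T['image'][190:300,340:420],None,fx=2.9,fy=2.9,interpolation=cv2.INTER_CUBIC)
o[:595,:560]=a;o[:319,560:792]=d
cv2.imwrite('pics/c7.png',o)
```

```text
27.75 [ 0.407  -0.1797  0.2477] [[-0.9834 -0.0006  0.1813]
 [-0.1813  0.0009 -0.9834]
 [ 0.0004 -1.     -0.001 ]] 0.11182001635921426 [-0.2077  0.1395 -3.3281]
hook_outer side [(0.96, [379.0, 192.7])]
hook_outer top [(0.66, [393.0, 273.0])]
pail_eye side [(0.79, [382.1, 202.0]), (0.74, [388.7, 456.3]), (0.74, [333.0, 228.8])]
pail_eye top [(0.82, [161.8, 300.0]), (0.49, [441.7, 278.9])]
handle_top side []
handle_top top [(0.7, [441.1, 277.5]), (0.39, [386.0, 231.7]), (0.38, [196.4, 205.0])]
rack_eye side [(0.97, [404.0, 302.2]), (0.7, [336.8, 199.1]), (0.5, [306.1, 159.3])]
rack_eye top [(0.91, [386.5, 234.2]), (0.79, [279.5, 306.4])]
eye [ 0.4286 -0.1757  0.2227] [[378.7843 200.2338]] [[362.6783 275.7149]]
hook_inner [[335.2208 193.0455]] [[385.6843 234.5736]]
hook_outer [[375.0208 193.1853]] [[392.4656 271.2862]]
handle_top [[387.2998 151.8197]] [[441.7621 276.0215]]
```

View pics/c7.png

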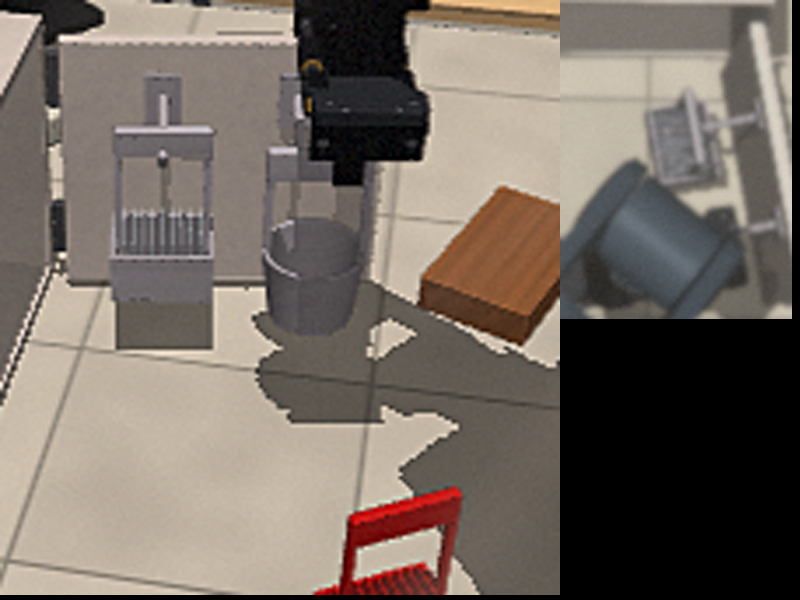

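The rack hangs still at (336,190). The pail is in front of the outer hook with its eye at about (380,201), roughly 2 mm toward the free edge. I trim that while inserting.

Call:
arm_command(translation=[[-0.025, 0, 0.18], [-0.025, 0, 0.36], [-0.025, 0, 0.54], [-0.025, 0, 0.72], [-0.025, 0, 0.9]], rotation=[[0, 0, 0], [0, 0, 0], [0, 0, 0], [0, 0, 0], [0, 0, 0]], grip=[1, 1, 1, 1, 1])

```text
time_s: 28.65
position: [0.4228, -0.2526, 0.2476]
tcp_rot: [[-0.984, -0.0, 0.18], [-0.18, -0.0, -0.984], [0.0, -1.0, 0.0]]
force: [-0.5, 0.5, -4.2]
opening: 0.114
```

Call:
arm_command(translation=[[0, 0, 0.12], [0, 0, 0.225], [0, 0.1, 0.225], [0, 0.2, 0.225], [0, 0.3, 0.225]], rotation=[[0, 0, 0], [0, 0, 0], [0, 0, 0], [0, 0, 0], [0, 0, 0]], grip=[1, 1, 1, 1, 1])

```text
time_s: 29.15
position: [0.4253, -0.2674, 0.2227]
tcp_rot: [[-0.983, -0.001, 0.181], [-0.181, 0.002, -0.983], [0.001, -1.0, -0.002]]
force: [0.1, 0.7, -4.1]
opening: 0.111
```

Call:
arm_command(translation=[[0, 0.06, 0], [0, 0.11, 0], [0, 0.15, 0], [0, 0.18, 0], [0, 0.18, 0]], rotation=[[0, 0, 0], [0, 0, 0], [0, 0, 0], [0, 0, 0], [0, 0, 0]], grip=[1, 1, 1, 1, 1])

```text
time_s: 29.65
position: [0.426, -0.2685, 0.2096]
tcp_rot: [[-0.983, 0.0, 0.181], [-0.181, -0.0, -0.983], [-0.0, -1.0, 0.0]]
force: [0.3, 0.0, -3.0]
opening: 0.112
```

Call:
arm_command(translation=[[0, 0.015, 0], [0, 0.03, 0], [0, 0.03, 0]], rotation=[[0, 0, 0], [0, 0, 0], [0, 0, 0]], grip=[1, 1, 1])

```text
time_s: 29.95
position: [0.4259, -0.2691, 0.2091]
tcp_rot: [[-0.983, 0.001, 0.181], [-0.181, -0.002, -0.983], [-0.0, -1.0, 0.002]]
force: [-3.8, 1.3, 11.0]
opening: 0.106
```

The pail is seated too, with +11 N at the same height. I release and withdraw.

Call:
arm_command(translation=[[0, -0.02, 0], [0, -0.02, 0], [0, -0.02, 0], [0, -0.02, 0], [0, -0.02, 0]], rotation=[[0, 0, 0], [0, 0, 0], [0, 0, 0], [0, 0, 0], [0, 0, 0]], grip=[1, 0, 0, 0, 0])

```text
time_s: 30.45
position: [0.426, -0.2685, 0.2084]
tcp_rot: [[-0.984, 0.0, 0.181], [-0.181, 0.0, -0.984], [-0.0, -1.0, -0.0]]
force: [0.4, -0.3, 0.2]
opening: 0.39
```

Call:
arm_command(translation=[[0, 0, 0], [0, 0, 0], [0, -0.1, 0], [0, -0.3, 0], [0, -0.6, 0]], rotation=[[0, 0, 0], [0, 0, 0], [0, 0, 0], [0, 0, 0], [0, 0, 0]], grip=[0, 0, 0, 0, 0])

```text
time_s: 30.95
position: [0.4252, -0.2679, 0.2565]
tcp_rot: [[-0.984, -0.002, 0.181], [-0.181, 0.002, -0.984], [0.002, -1.0, -0.002]]
force: [0.3, -0.8, -1.0]
opening: 0.503
```

Call:
arm_command(translation=[[0, -0.2, -0.1], [0, -0.5, -0.4], [0, -0.6, -0.8]], rotation=[[0, 0, 0], [0, 0, 0], [0, 0, 0]], grip=[0, 0, 0])

```text
time_s: 31.25
position: [0.4156, -0.2068, 0.3073]
tcp_rot: [[-0.984, 0.005, 0.179], [-0.179, -0.004, -0.984], [-0.004, -1.0, 0.005]]
force: [0.8, 0.4, -0.7]
opening: 0.501
```

Call:
arm_command(translation=[[0, 0, -0.4], [0, 0, -0.8], [0, 0, -1]], rotation=[[0, 0, 0], [0, 0, 0], [0, 0, 0]], grip=[0, 0, 0])

```text
time_s: 31.55
position: [0.3988, -0.1246, 0.3051]
tcp_rot: [[-0.983, -0.0, 0.182], [-0.182, 0.0, -0.983], [0.0, -1.0, -0.001]]
force: [0.2, 1.3, 0.9]
opening: 0.503
```

Call:
arm_command(translation=[[0, 0, -0.4], [0, 0, -0.8], [0, 0, -1]], rotation=[[0, 0, 0], [0, 0, 0], [0, 0, 0]], grip=[0, 0, 0])

```text
time_s: 31.85
position: [0.3847, -0.0465, 0.3048]
tcp_rot: [[-0.983, -0.0, 0.182], [-0.182, 0.0, -0.983], [0.0, -1.0, -0.0]]
force: [1.1, -0.1, -0.5]
opening: 0.499
```

Call:
arm_command(translation=[[0, 0, -0.4], [0, 0, -0.8], [0, 0, -1], [0, 0, -1], [0, 0, -1]], rotation=[[0, 0, 0], [0, 0, 0], [0, 0, 0], [0, 0, 0], [0, 0, 0]], grip=[0, 0, 0, 0, 0])

```text
time_s: 32.35
position: [0.3716, 0.0301, 0.3049]
tcp_rot: [[-0.983, 0.001, 0.182], [-0.182, -0.001, -0.983], [-0.001, -1.0, 0.001]]
force: [-0.3, 0.8, 0.3]
opening: 0.498
```

Run:
```python
from h import *
np.set_printoptions(precision=4,suppress=True)
S=cap('side','s8.png');T=cap('top','t8.png')
for t in ['pail_eye','handle_top','rack_eye']:
    for n in ('side','top'):
        print(t,n,[(round(r['conf'],2),px(r['point']).round(1).tolist()) for r in models.spot_point(n,t)[:3]])
for t in ['beaker','dishes','flask','bottle']: print(t,[(round(r['conf'],2),px(r['point']).round(1).tolist()) for r in models.spot_point('top',t)[:1]])
S2=cap('side');T2=cap('top')
print('moved px',[(int((cv2.absdiff(a['image'],b['image']).max(2)>40).sum())) for a,b in((S,S2),(T,T2))])
o=np.zeros((600,800,3),np.uint8)
o[:480,:400]=cv2.resize(S2['image'][150:390,250:450],None,fx=2,fy=2,interpolation=cv2.INTER_CUBIC)
o[:390,400:]=cv2.resize(T2['image'][130:325,150:350],None,fx=2,fy=2)
o[390:,400:]=cv2.resize(T2['image'][185:290,300:500],None,fx=2,fy=2)
cv2.imwrite('pics/c8.png',o)
```

```text
pail_eye side [(0.76, [377.2, 195.0])]
pail_eye top [(0.82, [161.8, 302.1]), (0.76, [392.0, 270.5])]
handle_top side [(0.89, [389.2, 152.8])]
handle_top top [(0.79, [441.5, 279.5]), (0.44, [410.4, 192.6])]
rack_eye side [(0.95, [337.9, 192.2]), (0.57, [401.5, 301.4])]
rack_eye top [(0.6, [278.8, 309.3]), (0.56, [382.2, 235.0])]
beaker [(0.76, [240.8, 203.4])]
dishes [(0.97, [236.9, 303.0])]
flask [(0.78, [194.6, 201.0])]
bottle [(0.76, [459.6, 280.8])]
moved px [155, 0]
```

View pics/c8.png

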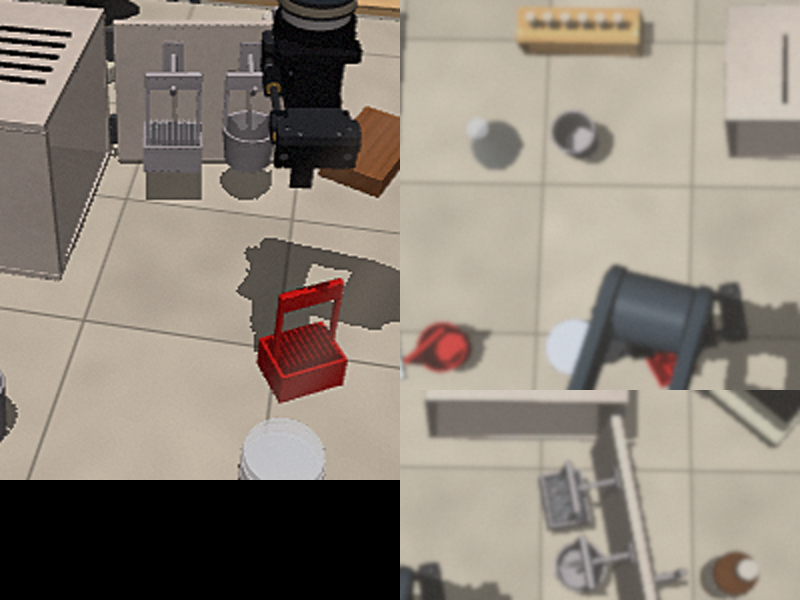

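Both hang level on their hooks (rack eye (338,192), pail eye (377,195)) and the bystanders are where they were. The side view changed slightly between frames, so I wait a moment, check for swinging, and hand in.

Call:
arm_command(translation=[[0, 0, 0], [0, 0, 0], [0, 0, 0], [0, 0, 0], [0, 0, 0]], rotation=[[0, 0, 0], [0, 0, 0], [0, 0, 0], [0, 0, 0], [0, 0, 0]], grip=[0, 0, 0, 0, 0])

```text
time_s: 33.55
position: [0.3709, 0.0306, 0.3045]
tcp_rot: [[-0.984, -0.0, 0.181], [-0.181, 0.0, -0.984], [0.0, -1.0, -0.0]]
force: [0.1, -0.6, -0.0]
opening: 0.5
```

Call:
arm_command(translation=[[0, 0, 0], [0, 0, 0], [0, 0, 0], [0, 0, 0], [0, 0, 0]], rotation=[[0, 0, 0], [0, 0, 0], [0, 0, 0], [0, 0, 0], [0, 0, 0]], grip=[0, 0, 0, 0, 0])

```text
time_s: 34.05
position: [0.3709, 0.0305, 0.3045]
tcp_rot: [[-0.984, -0.0, 0.181], [-0.181, -0.0, -0.984], [0.0, -1.0, 0.0]]
force: [0.0, 0.1, 1.2]
opening: 0.501
```

Call:
arm_command(translation=[[0, 0, 0], [0, 0, 0], [0, 0, 0], [0, 0, 0], [0, 0, 0]], rotation=[[0, 0, 0], [0, 0, 0], [0, 0, 0], [0, 0, 0], [0, 0, 0]], grip=[0, 0, 0, 0, 0])

```text
time_s: 34.55
position: [0.3709, 0.0305, 0.3046]
tcp_rot: [[-0.984, 0.0, 0.181], [-0.181, 0.0, -0.984], [-0.0, -1.0, -0.0]]
force: [0.0, 0.0, -0.2]
opening: 0.503
```

Run:
```python
from h import *
I=[cap('side')['image'] for _ in range(6)]
A=I[0]
for B in I[1:]:
    m=cv2.absdiff(A,B).max(2)>40; ys,xs=np.nonzero(m); print(m.sum(), (xs.min(),xs.max(),ys.min(),ys.max()) if m.any() else '', 'rack',m[175:240,320:352].sum(),'pail',m[175:240,360:378].sum())
print(bot.read_state()['time_s'])
```

```text
0  rack 0 pail 0
0  rack 0 pail 0
0  rack 0 pail 0
0  rack 0 pail 0
0  rack 0 pail 0
34.85
```

All still. I hand in.

```bash
python3 -c "
from rig import bot
print(bot.hand_in())"
```

```text
the job is handed in; nothing more can be done
None
```

The job is done and handed in at about 35 s of the 69 s allowed; no verdict was reported. I swung the door open by its handle to about 100°. I then hung the steel rack on the inner hook and the steel pail on the outer hook, and left the arm clear of everything. The red look-alikes were not touched.

- **Hanging:** the last pictures show both items level, with the hook tips visible in their windows.
- **Still:** one early pair of side frames differed by 155 pixels while the arm was settling. Six side frames about 2 s later showed no change at all.
- **Door:** its handle is still where I left it.
- **Bystanders:** the beaker, dishes, flask and bottle were found within about 6 pixels of where they started. The largest shift was the flask, which stands clear of every path.
- **Forces:** the wrist force in the move readings peaked at about 17 N, when the rack was set on its hook.

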